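Dip the scoop and hold it level

ROBOT

A 6-joint arm with a two-finger parallel gripper is mounted at the origin on the work surface. World frame = base frame: x ahead of the robot, y to its left, z up, the work surface at z = 0. Lengths are in m, angles in rad, forces in N, time in s.
With the tool pointing down it reaches from about 0.375 to 0.9 m from the base axis. Payload 3.1 kg.
Tool frame: the origin (TCP) lies at the very end of the fingers, on their centre line; the grasp point (between the pads) lies 19 mm behind it; z points along the fingers, y is the direction in which the jaws open and shut (so a half turn about z gives the same grasp; the last joint's range is limited). The gripper opens to 85 mm and grips with 20 to 120 N. Pads are 22 mm wide; open, the fingers measure 114 mm over their backs; the gripper's body (76 mm by 85 mm) begins 54 mm behind the grasp point. The pads swing forward as they close: fully open they stand 13 mm farther back than shut.
Start: joints at [-1.498, 0.527, 1.433, -0, 1.181, -0.178], TCP at [0.155, -0.605, 0.231] pointing down, gripper open.
Joint ranges: [-3.08, 3.08], [-0.75, 2.2], [0.22, 2.44], [-1.43, 4.57], [0, 2.65], [-2.85, 2.85]. Speed limits (rad/s): [2.79, 2.79, 3.14, 3.14, 3.14, 3.14].

INTERFACE

Orientations are given as a unit quaternion [x, y, z, w].
In Python, from station import manip gives the robot as it stands. The module is installed in compiled form; this text tells all that it offers.
- The arm moves only by the tool send_rows, never from a script. Its argument "commands" is a list of rows, each an object with "delta_pos": the shift along the world's x, y, z in cm, a list of three; "yaw": the turn about the world's z in rad. A call has 1 to 10 rows; each row shifts and turns the pose as measured when the row begins; what a row does not reach is not made up. A row lasts 1/8 s, in which the tool goes at most 62.5 mm and 10.7 degrees, less where a joint would pass 70% of its speed; a pose out of reach is approached as far as the arm can. A call is refused whole if a number of a shift passes 6.25 or a number of a turn 0.188, either way. A call with a gripper value outside its range is refused whole. "grip" is the closure, from -1 (fully open) to 1 (shut), set as the call begins (left out, the last holds). The fingers move at their own pace and stop on an object; "force" is the grip in N (left out, the last holds). Time passes only in rows, so rows that do not move let the fingers close. It gives the time, the measured TCP pose, the force and the opening at its end, in the units of the state.
- manip.sense(): the state, without advancing time (a new reading comes with each control period).
- manip.snapshot(name): name is "scene" or "top" or "wrist"; returns the picture (384x512x3 uint8, blue, green, red); there is no depth.
- manip.get_calibration(name): a dict with "fx", "fy", "cx", "cy" (pixels), "world_to_cam" (4x4, takes a point from world to camera coordinates); the wrist camera has in their place "mount" (4x4, takes a point from camera to tool coordinates, whose origin is the TCP and whose axes are the flange's). Camera axes: x right, y down, z forward; pixel columns grow to the right and rows downward; lengths in m; the calibration is good to about 2 mm. The wrist camera is an equidistant fisheye: a pixel r from the principal point sees the ray r / f radians off the axis. A picture is of the moment at which its call begins: read the wrist's pose just before it. get_calibration takes no time and is no camera call.
- manip.sign_off(): hands the job in, once; it reports no verdict.
The state is a dict: "t": time; "q": joint angles; "qd": joint speeds; "tau": joint torques, N m; "tcp_pos": TCP position; "tool_rot": TCP orientation; "force": force on the tool from outside, world axes, zero at the start; "ft_torque": the same for the moment, N m; "finger_gap": opening from 0.0 (shut) to 1.0 (fully open).
Only numpy, scipy, OpenCV 4.12 (cv2) and the standard library are available. Lean on these libraries where they do the work, as an engineer would, in place of code of your own. Each camera call takes 0.05 s, during which the arm holds its last target. There are 200 camera calls.

TASK

Draw the small measuring scoop out of its angled holder, dip the front of its cup well below the rim of the open pot (not the lidded jar), then lift it, turn it level with the cup's open side up, and finish holding it still like that in the gripper, at least 15 cm above the bench: do not put it down or let go. Do not shove or tip the pot, and leave the jar, the brass stub and the mirror where they are.

Things in the scene. Friction and masses are not known exactly. Their poses are not given: they have to be found in the camera images.
- scoop: Scoop, 160 mm long, 80 g: black flat-sided handle (98 long, 16 wide, 14 high), steel shaft, open steel box cup in front (28 x 16 x 14). Origin: grip point, on the handle's centre line, 40 mm from its rear end. x runs along the scoop to the cup, y across, z out of the cup's open side. Starts in the holder, x sloping 45 deg down and away from the robot, the handle's rear 80 mm sticking out.
- scoop_tip (a point): Lower front edge of the scoop's cup, mid width: at x +120, y 0, z -7 mm in the scoop's frame; axes as the scoop.
- holder: Holder fixed to the bench: aluminium base plate 120 x 70 x 12 mm with a square sleeve sloping at 45 deg, its open mouth up and towards the robot (holder -x), its lower end closed. Bore 80 mm long, 19 wide, 17 high (3 mm play around the scoop); walls 4 mm. The scoop is pulled out along its own -x. Origin: centre of the plate's underside; z up.
- holder_end (a point): Centre of the closed lower end of the bore, 30 mm above the bench; the cup's front stands here at the start. Axes as the holder.
- holder_mouth (a point): Centre of the mouth of the sleeve, 87 mm above the bench; axes as the holder.
- pot: Small open steel pot, loose, about 300 g: 68 mm across its rim outside, 45 mm high, walls 3 mm, floor about 5 mm thick, a little narrower at the foot. Origin: centre of its underside; z up.
- jar: Closed steel jar with a lid, 68 mm across, 62 mm high, loose; a bystander. It and the pot may stand in each other's places. Origin: centre of its underside; z up.
- stub: Brass sample stub, a spool shape 36 mm across, 31 mm high, loose; a bystander. Origin: centre of its underside; z up.
- mirror: Small mirror in a black square mount on a steel post with a round foot, 84 mm high, 36 mm wide, loose; a bystander. Origin: centre of its underside; z up.
Mind the look-alikes: they are no part of the job. Of the things that look like the holder, take the one that is farthest from the robot's base at the start. Several things have the shape of the scoop; the one meant has the colours described above.

How it is judged:
On the way, in this order (a step that is already met when the one before it is completed fails the run):
1. the scoop is out of the holder, held by the fingers and not touching the holder (distance between scoop_tip and holder_end above 0.09 m and contact force between scoop and the fingers above 0.5 N and contact force between scoop and holder below 0.05 N), for 0.1 s.
2. the tip of the held scoop is inside the pot, at least 12 mm below its rim (horizontal distance between scoop_tip and pot below 0.03 m and z of scoop_tip in the frame of pot between 0 and 0.033 m and contact force between scoop and the fingers above 0.5 N), for 0.1 s.
At the end, for the whole second after the job is handed in: Held still in the fingers, touching nothing else; open side up, level within 15 deg; grip point 145 mm and tip 130 mm or more above the bench; pot upright (0.15 rad) within 25 mm of its start; jar, stub, mirror within 20 mm (height (world z) of scoop above 0.145 m and height (world z) of scoop_tip above 0.13 m and angle between scoop's own z axis and vertical below 0.26 rad and contact force between scoop and the fingers above 0.5 N and contact force between scoop and holder below 0.05 N and contact force between scoop and pot below 0.05 N and contact force between scoop and jar below 0.05 N and contact force between scoop and mirror below 0.05 N and linear speed of scoop below 0.03 m/s and angular speed of scoop below 0.2 rad/s and distance of pot from where it was at the start of the episode below 0.025 m and angle between pot's own z axis and vertical below 0.15 rad and distance of each of jar, stub, mirror from where it was at the start of the episode below 0.02 m); the arm keeps its last pose, push and grip.
It fails at once if the pot is tipped or shoved more than 25 mm (distance of pot from where it was at the start of the episode above 0.025 m or angle between pot's own z axis and vertical above 0.3 rad).
It fails at once if a bystander (jar, stub or mirror) is moved more than 20 mm or tipped (distance of any of jar, stub, mirror from where it was at the start of the episode above 0.02 m or angle between any of jar, stub, mirror's own z axis and vertical above 0.3 rad).
It also fails if it takes over 43 s, if anything falls off the work surface, if the arm or the gripper's body presses on something with over 40 N, if the wrist force passes 120 N, or if a joint passes its speed limit or range.

## Working session

There is one attempt and no reset: what is moved stays moved. The work goes in short steps, Python scripts to look and compute and a tool call to move; the robot and the scene stay as the last step left them, time stands still between calls to the robot, and variables do not carry over. Pictures are saved under pics/ and viewed, about 8 in all and at most 12, crops included, and the job is handed in when it is done.

Besides the shell and the picture viewer there is one more tool, called after "Call:" as name(argument=value, ...) on one line, values as JSON. send_rows: Moves the arm, as the interface text tells. Its arguments: {"type":"object","properties":{"commands":{"type":"array","items":{"type":"object","properties":{"delta_pos":{"type":"array","items":{"type":"number"}},"yaw":{"type":"number"}}}},"grip":{"type":"number"},"force":{"type":"number"}},"required":["commands"]}

```bash
mkdir -p pics; cat > h.py <<'E'
import numpy as np, cv2
from station import manip
from scipy.spatial.transform import Rotation as R
def snap(n,f):
    s=manip.sense(); im=manip.snapshot(n); cv2.imwrite(f'pics/{f}.png',im); return s,im
def ray(n,u,v,s=None):
    c=manip.get_calibration(n)
    if n!='wrist':
        T=np.linalg.inv(c['world_to_cam']); d=np.array([(u-c['cx'])/c['fx'],(v-c['cy'])/c['fy'],1])
        return T[:3,3],T[:3,:3]@d
    a=np.array([(u-c['cx'])/c['fx'],(v-c['cy'])/c['fy']]); r=np.hypot(*a)
    d=np.array([*(a/max(r,1e-9)*np.sin(r)),np.cos(r)])
    M=np.array(c['mount']); Rt=R.from_quat(s['tool_rot']).as_matrix()
    return np.array(s['tcp_pos'])+Rt@M[:3,3],Rt@M[:3,:3]@d
def onz(n,u,v,z,s=None):
    o,d=ray(n,u,v,s); return (o+d*(z-o[2])/d[2]).round(4)
def tri(*rays):
    A=0;b=0
    for o,d in rays:
        d=d/np.linalg.norm(d);P=np.eye(3)-np.outer(d,d);A=A+P;b=b+P@o
    return np.linalg.solve(A,b).round(4)
def proj(n,p):
    c=manip.get_calibration(n);q=np.array(c['world_to_cam'])@np.r_[p,1]
    return (q[:2]/q[2]*[c['fx'],c['fy']]+[c['cx'],c['cy']]).round(1)
E
python3 - <<'E'
from h import *
s,a=snap('scene','s1'); _,b=snap('top','t1'); 
print(s)
cv2.imwrite('pics/top_big.png',cv2.resize(b,(800,600),interpolation=cv2.INTER_CUBIC))
cv2.imwrite('pics/scene_big.png',cv2.resize(a,(800,600),interpolation=cv2.INTER_CUBIC))
E
```

```text
{'t': 0.0, 'q': array([-1.49849027e+00,  5.28514783e-01,  1.43391952e+00, -2.06451766e-06,
        1.18140298e+00, -1.78499014e-01]), 'qd': array([-7.82213053e-04, -1.38422442e-03, -8.66013259e-04, -6.76950894e-05,
        5.00000285e-04,  1.51674572e-03]), 'tau': array([ 4.14022497e-05, -4.42347443e+01, -1.78024918e+01, -2.12419486e-04,
        8.47096700e-03, -3.95451352e-06]), 'tcp_pos': array([ 0.15509004, -0.60469983,  0.23029828]), 'tool_rot': array([ 9.92146727e-01,  1.25074427e-01,  5.86097944e-05, -1.12078422e-03]), 'force': array([-0.63500246,  0.03367506,  0.22630494]), 'ft_torque': array([-0.03723941, -0.02214695, -0.02704697]), 'finger_gap': 0.9992895083743153}
```

View pics/top_big.png

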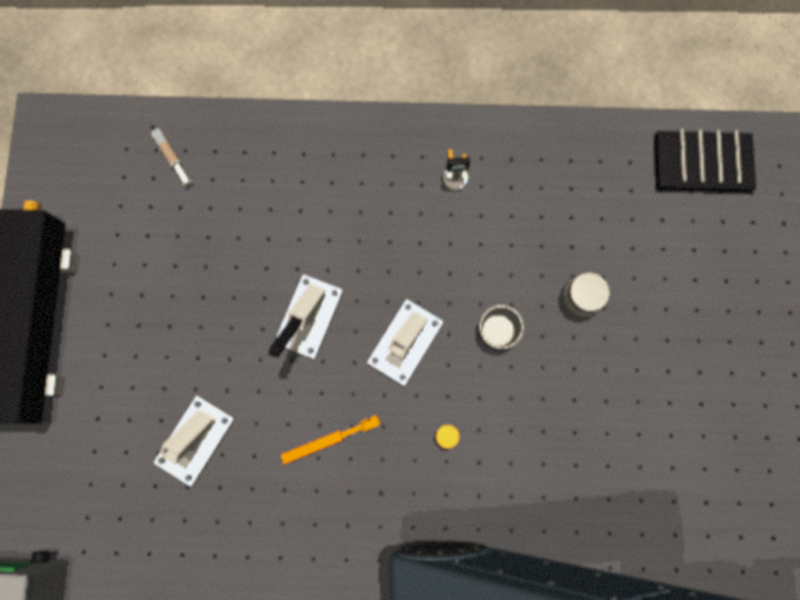

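View pics/scene_big.png

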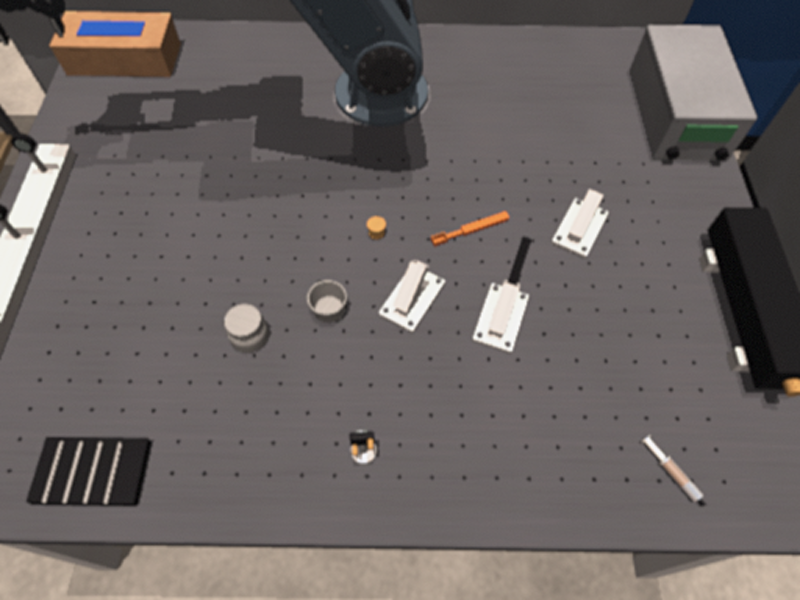

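The top view shows the black-handled scoop in the holder at about (305,315), with its handle rear at (275,350). The open pot is at (500,328), the jar at (588,293), the stub at (447,437) and the mirror at (456,170). The other two holders are empty. The scene view agrees.

```bash
python3 - <<'E'
from h import *
k=.64
t=lambda u,v,z:onz('top',u*k,v*k,z)
print('corners',[t(*p,.012)[:2] for p in[(305,276),(341,290),(311,357)]])
print('pot rim',t(500,328,.045),'jar',t(588,293,.062),'stub',t(447,437,.031),'mirror',t(456,180,0))
print('other holders',t(405,341,.012),t(193,441,.012))
print('handle rear tri',tri(ray('top',276*k,350*k),ray('scene',526*k,240*k)))
print('mouth tri-ish', tri(ray('top',299*k,317*k),ray('scene',512*k,283*k)))
print('pot scene',onz('scene',327*k,298*k,.045))
c=manip.get_calibration('wrist');print(c)
E
```

```text
corners [array([0.6352, 0.2329]), array([0.6137, 0.1737]), array([0.5044, 0.2163])]
pot rim [ 0.5542 -0.0779  0.045 ] jar [ 0.6097 -0.2103  0.062 ] stub [3.865e-01 3.000e-04 3.100e-02] mirror [ 0.8093 -0.0094  0.    ]
other holders [0.534  0.0684 0.012 ] [0.3691 0.3922 0.012 ]
handle rear tri [0.5009 0.2503 0.1359]
mouth tri-ish [0.5559 0.2293 0.0907]
pot scene [ 0.5635 -0.0773  0.045 ]
{'fx': 297.3186396354542, 'fy': 297.3186396354542, 'cx': 261.7219738383573, 'cy': 193.67503883324312, 'mount': array([[-1.34692985e-03, -9.60235565e-01, -2.79187832e-01,
         7.04797133e-02],
       [ 9.99998421e-01, -9.69689569e-04, -1.48931028e-03,
        -1.01972222e-03],
       [ 1.15936317e-03, -2.79189397e-01,  9.60235355e-01,
        -1.42578860e-01],
       [ 0.00000000e+00,  0.00000000e+00,  0.00000000e+00,
         1.00000000e+00]])}
```

Call:
send_rows(commands=[{"delta_pos": [3,4,0],"yaw": 0.18},{"delta_pos": [3,4,0],"yaw": 0.18},{"delta_pos": [3,4,0],"yaw": 0.18},{"delta_pos": [3,4,0],"yaw": 0.18},{"delta_pos": [3,4,0],"yaw": 0.18},{"delta_pos": [3,4,0],"yaw": 0.18},{"delta_pos": [3,4,0],"yaw": 0.18},{"delta_pos": [3,4,0],"yaw": 0.18},{"delta_pos": [3,4,0],"yaw": 0.18},{"delta_pos": [3,4,0],"yaw": 0.18}], grip=-1, force=60)

```text
t: 1.35
tcp_pos: [0.4592, -0.1937, 0.2269]
tool_rot: [0.497, 0.868, -0.001, -0.002]
force: [0.4, -0.9, 0.3]
finger_gap: 0.998
```

Call:
send_rows(commands=[{"delta_pos": [0.6,4.3,0],"yaw": 0.067},{"delta_pos": [0.6,4.3,0],"yaw": 0.067},{"delta_pos": [0.6,4.3,0],"yaw": 0.067},{"delta_pos": [0.6,4.3,0],"yaw": 0.067},{"delta_pos": [0.6,4.3,0],"yaw": 0.067},{"delta_pos": [0.6,4.3,0],"yaw": 0.067},{"delta_pos": [0.6,4.3,0],"yaw": 0.067},{"delta_pos": [0.6,4.3,0],"yaw": 0.067},{"delta_pos": [0.6,4.3,0],"yaw": 0.067},{"delta_pos": [0,0,0],"yaw": 0}])

```text
t: 2.6
tcp_pos: [0.5139, 0.2092, 0.224]
tool_rot: [0.203, 0.979, -0.002, -0.004]
force: [0.1, -1.3, -0.5]
finger_gap: 1.003
```

```bash
python3 - <<'E'
from h import *
s,a=snap('wrist','w1'); print(s['tcp_pos'],2*np.arctan2(s['tool_rot'][1],s['tool_rot'][0]),s['q'])
cv2.imwrite('pics/w1b.png',cv2.resize(a,(800,600),interpolation=cv2.INTER_CUBIC))
np.save('w1.npy',np.r_[s['tcp_pos'],s['tool_rot']])
E
```

```text
[0.5139001  0.20922793 0.22404934] 2.731864427063178 [ 1.85300941e-01  4.45126717e-01  1.61274138e+00 -1.36848195e-04
  1.09137542e+00 -9.75703572e-01]
```

View pics/w1b.png

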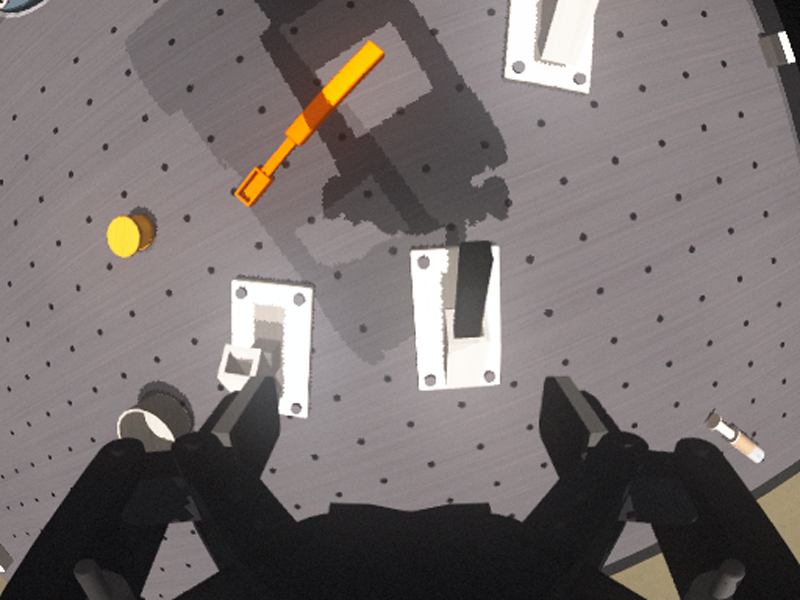

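The wrist view shows the handle from its rear (476,242) to the sleeve mouth (469,337). The plate corners are at about (412,248), (499,245), (500,386) and (420,389).

```bash
python3 - <<'E'
from h import *
w=np.load('w1.npy'); s=dict(tcp_pos=w[:3],tool_rot=w[3:])
f=lambda u,v,z:onz('wrist',u*.64,v*.64,z,s)
r=f(476.5,243,.142);m=f(469,337,.092);print('rear',r,'mouth',m,np.arctan2(*(m-r)[1::-1]))
P=np.array([f(*p,.012)[:2] for p in[(412,248),(499,245),(500,386),(420,389)]]);print(P,P.mean(0))
print([np.arctan2(*(b-a)[::-1]) for a,b in((P[0],P[3]),(P[1],P[2]))])
E
```

```text
rear [0.4927 0.255  0.142 ] mouth [0.5562 0.2324 0.092 ] -0.3419261364705009
[[0.5017 0.217 ]
 [0.5261 0.2804]
 [0.6401 0.2392]
 [0.6145 0.1754]] [0.5706 0.228 ]
[np.float64(-0.3533190108844202), np.float64(-0.3467975074146387)]
```

Call:
send_rows(commands=[{"delta_pos": [0.3,2.5,0],"yaw": 0.04},{"delta_pos": [0.1,1.2,-2],"yaw": 0.02},{"delta_pos": [0,0,-3],"yaw": 0},{"delta_pos": [0,0,-2],"yaw": 0},{"delta_pos": [0,0,-1],"yaw": 0}])

```text
t: 3.28
tcp_pos: [0.5175, 0.2397, 0.142]
tool_rot: [0.178, 0.984, -0.004, -0.004]
force: [-0.5, -0.2, -0.3]
finger_gap: 0.998
```

Call:
send_rows(commands=[{"delta_pos": [0.1,0.7,-1.5],"yaw": 0.008},{"delta_pos": [0,0.1,-2],"yaw": 0},{"delta_pos": [0,0,-1],"yaw": 0},{"delta_pos": [0,0,-0.3],"yaw": 0}])

```text
t: 3.78
tcp_pos: [0.5197, 0.247, 0.0922]
tool_rot: [0.175, 0.985, -0.003, -0.003]
force: [-0.4, -0.4, -0.2]
finger_gap: 1.005
```

```bash
python3 - <<'E'
from h import *
s,a=snap('wrist','w2'); print(s['tcp_pos'],2*np.arctan2(s['tool_rot'][1],s['tool_rot'][0]),s['force'])
cv2.imwrite('pics/w2b.png',a)
E
```

```text
[0.51969308 0.24698821 0.09222744] 2.7903383856238526 [-0.35452586 -0.42670113 -0.24595709]
```

View pics/w2b.png

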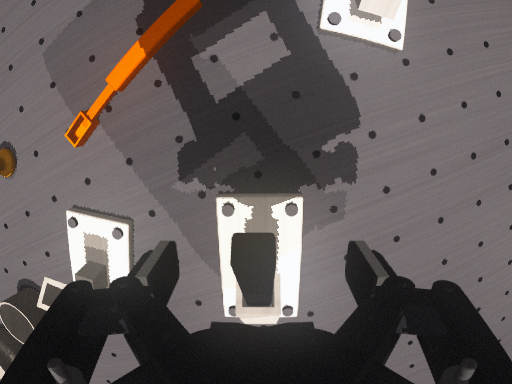

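The handle centre is at column 254 and the finger midline at column 262, so I shift about 3 mm and close.

Call:
send_rows(commands=[{"delta_pos": [-0.1,-0.28,0.3],"yaw": 0}])

```text
t: 3.95
tcp_pos: [0.5189, 0.2443, 0.0955]
tool_rot: [0.175, 0.985, -0.003, -0.003]
force: [-0.7, -0.3, 0.1]
finger_gap: 0.996
```

Call:
send_rows(commands=[{"delta_pos": [0,0,0]},{"delta_pos": [0,0,0]},{"delta_pos": [0,0,0]},{"delta_pos": [0,0,0]},{"delta_pos": [0,0,0]},{"delta_pos": [0,0,0]}], grip=1, force=60)

```text
validation failed for argument at $.co...
```

Call:
send_rows(commands=[{"delta_pos": [0,0,0],"yaw": 0},{"delta_pos": [0,0,0],"yaw": 0},{"delta_pos": [0,0,0],"yaw": 0},{"delta_pos": [0,0,0],"yaw": 0},{"delta_pos": [0,0,0],"yaw": 0},{"delta_pos": [0,0,0],"yaw": 0}], grip=1, force=60)

```text
t: 4.7
tcp_pos: [0.5199, 0.2445, 0.0977]
tool_rot: [0.175, 0.985, -0.002, -0.001]
force: [-1.1, -0.4, 0.2]
finger_gap: 0.175
```

Call:
send_rows(commands=[{"delta_pos": [-0.94,0.34,1.0],"yaw": 0},{"delta_pos": [-0.94,0.34,1.0],"yaw": 0},{"delta_pos": [-0.94,0.34,1.0],"yaw": 0},{"delta_pos": [-0.94,0.34,1.0],"yaw": 0}])

```text
t: 5.2
tcp_pos: [0.4799, 0.2586, 0.1397]
tool_rot: [0.175, 0.985, -0.003, -0.001]
force: [0.6, -1.0, -0.5]
finger_gap: 0.177
```

Call:
send_rows(commands=[{"delta_pos": [-0.94,0.34,1.0],"yaw": 0},{"delta_pos": [-0.94,0.34,1.0],"yaw": 0},{"delta_pos": [-0.94,0.34,1.0],"yaw": 0},{"delta_pos": [-0.94,0.34,1.0],"yaw": 0},{"delta_pos": [-0.94,0.34,1.0],"yaw": 0},{"delta_pos": [0,0,1.5],"yaw": 0},{"delta_pos": [0,0,1.5],"yaw": 0}])

```text
t: 6.08
tcp_pos: [0.4259, 0.2773, 0.2247]
tool_rot: [0.174, 0.985, -0.003, -0.003]
force: [-0.1, 0.4, -0.3]
finger_gap: 0.178
```

```bash
python3 - <<'E'
from h import *
s,a=snap('wrist','w3'); _,b=snap('scene','s3'); print(s['tcp_pos'],2*np.arctan2(s['tool_rot'][1],s['tool_rot'][0]),s['force'],s['finger_gap'])
o=np.zeros((384,800,3),np.uint8); o[:,:400]=cv2.resize(a[:,56:456],(400,384)); o[:,400:]=cv2.resize(b[100:260,230:400],(400,384),interpolation=cv2.INTER_CUBIC)
cv2.imwrite('pics/w3b.png',o); np.save('w3.npy',np.r_[s['tcp_pos'],s['tool_rot']])
E
```

```text
[0.42586129 0.27728665 0.22474841] 2.791647326889452 [-0.13031506  0.3524749  -0.25611605] 0.17761280590100578
```

View pics/w3b.png

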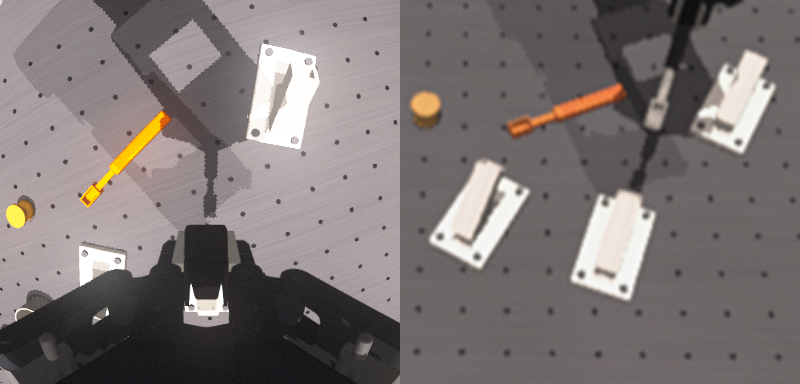

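```bash
python3 - <<'E'
from h import *
w=np.load('w3.npy');h=np.array([.94,-.343,0]);g=w[:3]+[0,0,.019]
for d in(35,45,55):
    a=np.radians(d);t=g+.12*(np.cos(a)*h-[0,0,np.sin(a)])-.007*(np.sin(a)*h+[0,0,np.cos(a)]);print(d,t,proj('scene',t))
im=cv2.imread('pics/t1.png');x,y=320,210
g=cv2.cvtColor(im,cv2.COLOR_BGR2GRAY)[185:235,295:345]
cv2.imwrite('pics/potc.png',cv2.resize(np.hstack([im[185:235,295:345],cv2.imread('pics/s1.png')[165:215,185:235]]),(800,400),interpolation=cv2.INTER_CUBIC))
E
```

```text
35 [0.5144875  0.24494751 0.16918517] [337.  150.2]
45 [0.50097017 0.2498799  0.15394585] [337.2 149.5]
55 [0.48517069 0.25564503 0.14143513] [337.9 147.4]
```

View pics/potc.png

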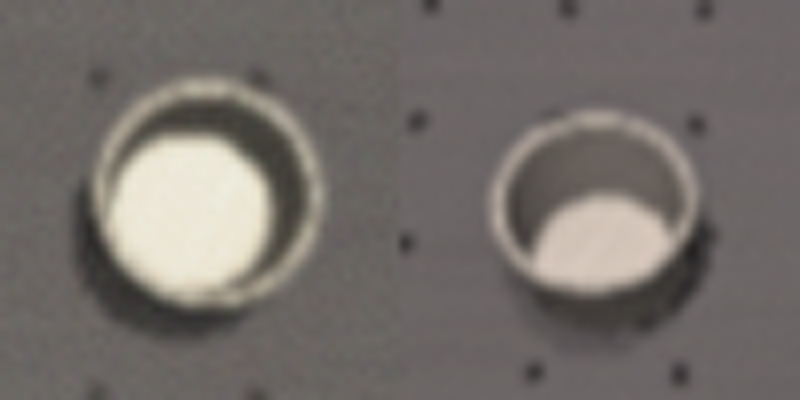

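Call:
send_rows(commands=[{"delta_pos": [0,-1,1],"yaw": 0},{"delta_pos": [0.6,-3.5,0.5],"yaw": 0},{"delta_pos": [0.6,-3.5,0],"yaw": 0},{"delta_pos": [0.6,-3.5,0],"yaw": 0},{"delta_pos": [0.6,-3.5,0],"yaw": 0},{"delta_pos": [0.6,-3.5,0],"yaw": 0},{"delta_pos": [0.6,-3.5,0],"yaw": 0},{"delta_pos": [0.6,-3.5,0],"yaw": 0},{"delta_pos": [0.6,-3.5,0],"yaw": 0},{"delta_pos": [0.6,-2.5,0],"yaw": 0}])

```text
t: 7.42
tcp_pos: [0.4774, -0.0506, 0.2413]
tool_rot: [0.173, 0.985, -0.004, -0.004]
force: [-0.8, 1.3, -0.7]
finger_gap: 0.179
```

The rim centres are at (208,193) in the top crop and (595,203) in the scene crop. Next I compute the pot centre and look at the held scoop beside it.

```bash
python3 - <<'E'
from h import *
print(onz('top',321,209.1,.045),onz('scene',209.4,190.4,.045),tri(ray('top',321,209.1),ray('scene',209.4,190.4)))
s,b=snap('scene','s4');_,a=snap('top','t4');print(s['tcp_pos'])
o=np.hstack([cv2.resize(b[100:250,150:300],(400,400),interpolation=cv2.INTER_CUBIC),cv2.resize(a[150:300,250:400],(400,400),interpolation=cv2.INTER_CUBIC)])
cv2.imwrite('pics/c4.png',o); np.save('w4.npy',np.r_[s['tcp_pos'],s['tool_rot']])
E
```

```text
[ 0.5563 -0.0803  0.045 ] [ 0.5625 -0.0771  0.045 ] [ 0.5575 -0.0798  0.0366]
[ 0.47740749 -0.0505793   0.24130712]
```

View pics/c4.png

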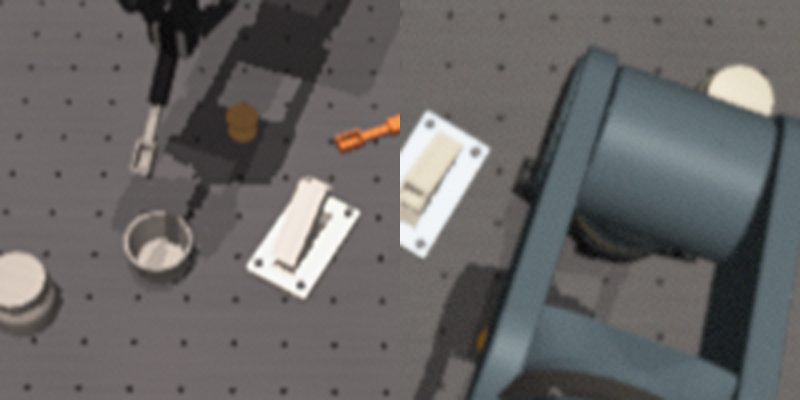

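Scene crop: the cup front is at (144,175), just above and behind the pot (157,240). The pot is at about (0.559, -0.079). I move about 1 cm forward and descend.

Call:
send_rows(commands=[{"delta_pos": [1.0,-0.2,0],"yaw": 0},{"delta_pos": [0,0,-3],"yaw": 0},{"delta_pos": [0,0,-3],"yaw": 0},{"delta_pos": [0,0,-2],"yaw": 0},{"delta_pos": [0,0,-1],"yaw": 0}])

```text
t: 8.15
tcp_pos: [0.4908, -0.0514, 0.1503]
tool_rot: [0.173, 0.985, -0.004, -0.001]
force: [-0.7, -0.0, -1.1]
finger_gap: 0.179
```

```bash
python3 - <<'E'
from h import *
s,b=snap('scene','s5');print(s['tcp_pos'],s['force'])
cv2.imwrite('pics/c5.png',cv2.resize(b[120:240,150:270],(600,600),interpolation=cv2.INTER_CUBIC))
t=np.array(s['tcp_pos'])+[.075,-.0275,.019-.0898];print(t,proj('scene',t),(proj('scene',t)-[150,120])*5)
E
```

```text
[ 0.49084803 -0.05135668  0.15029074] [-0.65064018 -0.02646001 -1.05773445]
[ 0.56584803 -0.07885668  0.07949074] [207.4 184.8] [287. 324.]
```

View pics/c5.png

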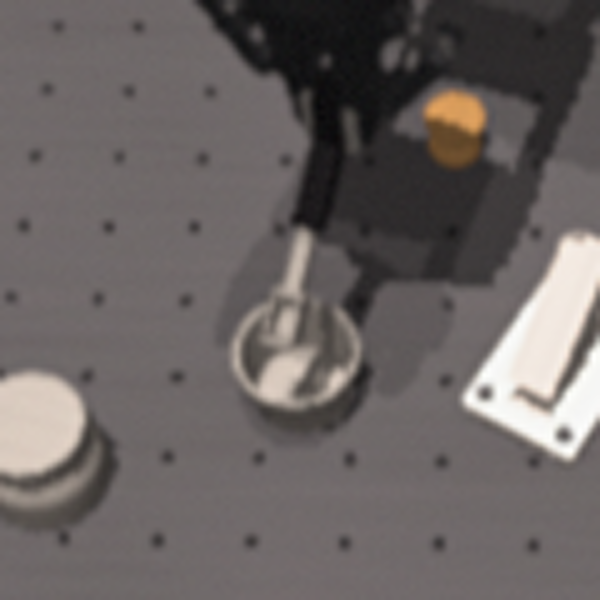

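The cup is over the pot: its front edge is at (285,345) and the rim centre at (297,352). I make a small shift and lower it to about 25 mm below the rim.

Call:
send_rows(commands=[{"delta_pos": [-0.3,0.2,-1.5],"yaw": 0},{"delta_pos": [0,0,-1.5],"yaw": 0},{"delta_pos": [0,0,-1.2],"yaw": 0},{"delta_pos": [0,0,-0.9],"yaw": 0},{"delta_pos": [0,0,0],"yaw": 0}])

```text
t: 8.82
tcp_pos: [0.4904, -0.0485, 0.099]
tool_rot: [0.172, 0.985, -0.004, 0.001]
force: [-0.1, -0.7, -1.1]
finger_gap: 0.172
```

Call:
send_rows(commands=[{"delta_pos": [-0.1,0,-0.5],"yaw": 0},{"delta_pos": [0,0,-0.3],"yaw": 0},{"delta_pos": [0,0,0],"yaw": 0},{"delta_pos": [0,0,0],"yaw": 0}])

```text
t: 9.32
tcp_pos: [0.4902, -0.0488, 0.0914]
tool_rot: [0.172, 0.985, -0.004, 0.002]
force: [0.3, -0.1, -1.5]
finger_gap: 0.182
```

```bash
python3 - <<'E'
from h import *
s,b=snap('scene','s6');print(s['tcp_pos'],s['force'])
cv2.imwrite('pics/c6.png',cv2.resize(b[140:220,170:250],(600,600),interpolation=cv2.INTER_CUBIC))
E
```

```text
[ 0.49016157 -0.04877265  0.09139829] [ 0.32964631 -0.08435967 -1.45093263]
```

View pics/c6.png

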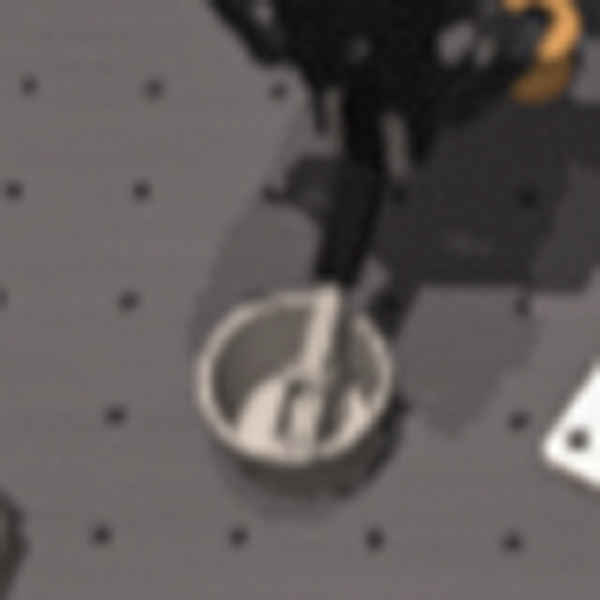

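The cup is inside the pot with its front near the middle, and the pot has not moved. I lift out and go to free bench.

Call:
send_rows(commands=[{"delta_pos": [0,0,1.5],"yaw": 0},{"delta_pos": [0,0,2.5],"yaw": 0},{"delta_pos": [0,0,3],"yaw": 0},{"delta_pos": [0,0,3],"yaw": 0},{"delta_pos": [-1,-3,0],"yaw": 0},{"delta_pos": [-1.2,-4,0],"yaw": 0},{"delta_pos": [-1.2,-4,0],"yaw": 0},{"delta_pos": [-1.2,-4,0],"yaw": 0},{"delta_pos": [-1.2,-4,0],"yaw": 0},{"delta_pos": [-1,-3,0],"yaw": 0}])

```text
t: 10.62
tcp_pos: [0.4215, -0.2734, 0.206]
tool_rot: [0.169, 0.986, -0.007, 0.009]
force: [1.0, -0.9, -1.4]
finger_gap: 0.18
```

Call:
send_rows(commands=[{"delta_pos": [0,0.3,-4],"yaw": 0},{"delta_pos": [0,0,-4],"yaw": 0},{"delta_pos": [0,0,-2.5],"yaw": 0},{"delta_pos": [0,0,-1],"yaw": 0},{"delta_pos": [0,0,0],"yaw": 0}], force=40)

```text
t: 11.25
tcp_pos: [0.4232, -0.2764, 0.0946]
tool_rot: [0.171, 0.985, -0.011, 0.014]
force: [0.3, 0.1, -0.7]
finger_gap: 0.174
```

Call:
send_rows(commands=[{"delta_pos": [0,0,-1.2],"yaw": 0},{"delta_pos": [0,0,-1.1],"yaw": 0},{"delta_pos": [-0.5,0.18,-0.6],"yaw": 0},{"delta_pos": [-0.5,0.18,-0.6],"yaw": 0}])

```text
t: 11.75
tcp_pos: [0.4162, -0.2753, 0.0614]
tool_rot: [0.171, 0.985, -0.014, 0.019]
force: [-0.9, 1.6, 6.9]
finger_gap: 0.182
```

Call:
send_rows(commands=[{"delta_pos": [-0.5,0.2,-0.6],"yaw": 0},{"delta_pos": [-0.5,0.2,-0.6],"yaw": 0},{"delta_pos": [-0.4,0.18,-0.7],"yaw": 0},{"delta_pos": [-0.4,0.15,-0.7],"yaw": 0},{"delta_pos": [-0.3,0.1,-0.6],"yaw": 0}])

```text
t: 12.38
tcp_pos: [0.3965, -0.2689, 0.0294]
tool_rot: [0.171, 0.985, -0.017, 0.024]
force: [1.7, -1.5, 2.5]
finger_gap: 0.181
```

```bash
python3 - <<'E'
from h import *
s,b=snap('scene','s7');_,a=snap('wrist','w7');print(s['tcp_pos'],s['force'],s['q']);print(R.from_quat(s['tool_rot']).as_matrix().round(3))
o=np.hstack([cv2.resize(b[70:220,90:240],(400,400),interpolation=cv2.INTER_CUBIC),cv2.resize(a[:,64:448],(400,400))])
cv2.imwrite('pics/c7.png',o)
E
```

```text
[ 0.39645118 -0.2689222   0.02942858] [ 1.65947279 -1.47987975  2.49685883] [-0.83112613  0.69200589  1.98511637  0.00502578  0.40635773 -2.06283548]
[[-0.94   0.337  0.041]
 [ 0.336  0.941 -0.042]
 [-0.052 -0.025 -0.998]]
```

View pics/c7.png

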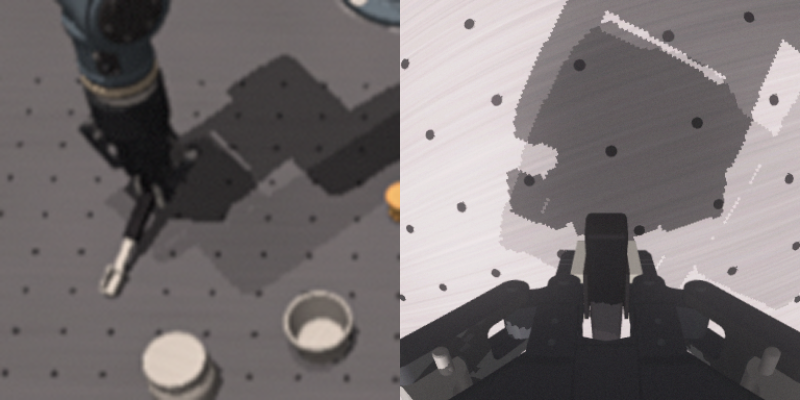

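The pivot is working: the cup front rests on the bench at about (108,290), with an estimated tilt of about 20°, and nothing else has been touched. I carry on down.

Call:
send_rows(commands=[{"delta_pos": [-0.3,0.1,-0.6],"yaw": 0},{"delta_pos": [-0.25,0.1,-0.6],"yaw": 0},{"delta_pos": [-0.2,0.05,-0.6],"yaw": 0},{"delta_pos": [-0.1,0,-0.4],"yaw": 0}])

```text
t: 12.98
tcp_pos: [0.388, -0.2668, 0.006]
tool_rot: [0.171, 0.985, -0.017, 0.024]
force: [1.3, -1.0, 3.3]
finger_gap: 0.174
```

Call:
send_rows(commands=[{"delta_pos": [0,0,-0.3],"yaw": 0},{"delta_pos": [0,0,0],"yaw": 0}])

```text
t: 13.22
tcp_pos: [0.3873, -0.2663, 0.0023]
tool_rot: [0.171, 0.985, -0.017, 0.023]
force: [1.0, 0.7, 2.3]
finger_gap: 0.178
```

Call:
send_rows(commands=[{"delta_pos": [0,0,0],"yaw": 0},{"delta_pos": [0,0,0],"yaw": 0},{"delta_pos": [0,0,1],"yaw": 0},{"delta_pos": [0,0,2.5],"yaw": 0},{"delta_pos": [0,0,3.5],"yaw": 0},{"delta_pos": [0,0,4],"yaw": 0},{"delta_pos": [0,0,4],"yaw": 0},{"delta_pos": [0,0,3],"yaw": 0},{"delta_pos": [0,0,1],"yaw": 0},{"delta_pos": [0,0,0],"yaw": 0}], force=80)

```text
t: 14.48
tcp_pos: [0.3777, -0.2563, 0.1968]
tool_rot: [0.17, 0.985, -0.008, 0.011]
force: [-0.7, -0.2, -1.1]
finger_gap: 0.173
```

```bash
python3 - <<'E'
from h import *
s,b=snap('scene','s8');_,a=snap('wrist','w8');print(s['tcp_pos'],s['force'],s['finger_gap']);M=R.from_quat(s['tool_rot']).as_matrix();print(M.round(3))
o=np.hstack([cv2.resize(b[50:200,90:240],(400,400),interpolation=cv2.INTER_CUBIC),cv2.resize(a[:,64:448],(400,400))])
cv2.imwrite('pics/c8.png',o)
g=np.array(s['tcp_pos'])-.019*M[:,2];h=-M[:,0].copy();h[2]=0;h/=np.linalg.norm(h)
for d in(0,5,10,15,20):
    t=np.radians(d);p=g+.12*(np.cos(t)*h-[0,0,np.sin(t)])+.007*(np.sin(t)*h+[0,0,np.cos(t)]);q=g-.04*(np.cos(t)*h-[0,0,np.sin(t)]);q2=p-.014*(np.sin(t)*h+[0,0,np.cos(t)]); print(d,'front-top',(proj('scene',p)-[90,50])*2.667,'front-bot',(proj('scene',q2)-[90,50])*2.667)
E
```

```text
[ 0.37765762 -0.25627853  0.19683217] [-0.70766325 -0.20651026 -1.1039799 ] 0.17282666487603224
[[-0.942  0.335  0.02 ]
 [ 0.335  0.942 -0.02 ]
 [-0.025 -0.013 -1.   ]]
0 front-top [ 59.2074 200.2917] front-bot [ 64.008  210.4263]
5 front-top [ 62.6745 208.026 ] front-bot [ 68.2752 216.8271]
10 front-top [ 66.675  214.6935] front-bot [ 72.8091 222.4278]
15 front-top [ 71.2089 220.5609] front-bot [ 77.6097 226.9617]
20 front-top [ 75.7428 225.3615] front-bot [ 82.677  230.4288]
```

View pics/c8.png

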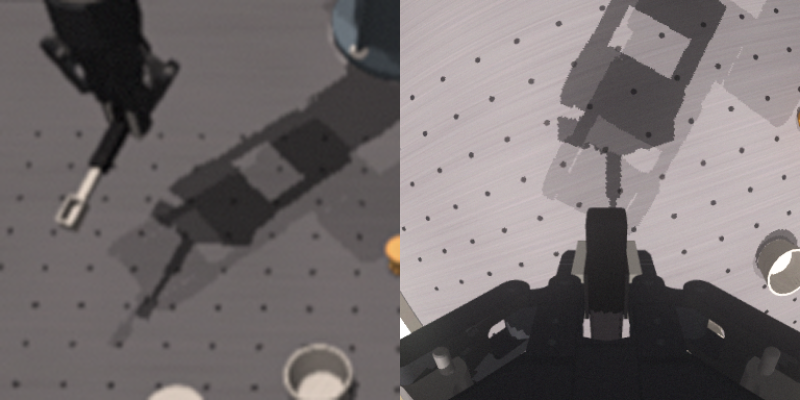

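The scoop is now near level: the cup front is at (66,226), which fits roughly 5–9° of droop. The pot, jar and stub are untouched. I'll use the last picture for a two-camera check of the tilt.

```bash
python3 - <<'E'
from h import *
s,b=snap('scene','s9');_,a=snap('top','t9');print(s['tcp_pos'],s['tool_rot'])
np.save('w9.npy',np.r_[s['tcp_pos'],s['tool_rot']])
p=np.array([.49,-.297,.2]);c=proj('top',p).astype(int);print(c)
x0,y0=c[0]-30,c[1]-30
print(x0,y0)
o=np.hstack([cv2.resize(b[95:145,100:150],(400,400),interpolation=cv2.INTER_CUBIC),cv2.resize(a[y0:y0+50,x0:x0+50],(400,400),interpolation=cv2.INTER_CUBIC)])
cv2.imwrite('pics/c9.png',o)
E
```

```text
[ 0.37737339 -0.25600443  0.19580727] [ 0.17017065  0.9853277  -0.00775315  0.0105435 ]
[437 233]
407 203
```

View pics/c9.png

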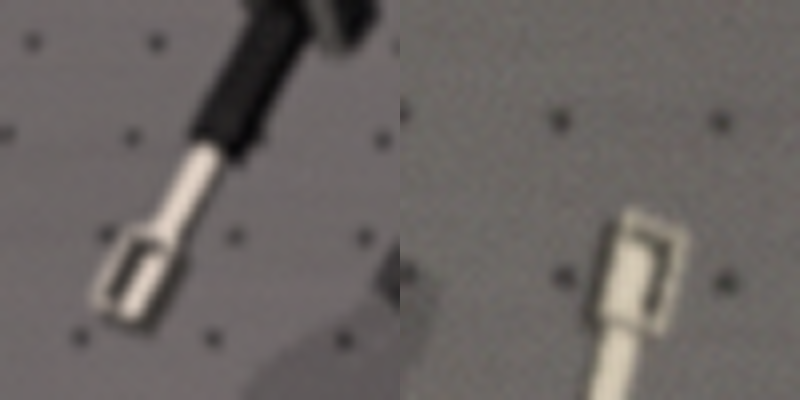

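```bash
python3 - <<'E'
from h import *
w=np.load('w9.npy');M=R.from_quat(w[3:]).as_matrix();g=w[:3]-.019*M[:,2]
S=lambda u,v:ray('scene',100+u/8,95+v/8)
T=lambda u,v:ray('top',407+(u-400)/8,203+v/8)
f=tri(S(121,307),T(657,220));r=tri(S(156,243),T(634,325));print('g',g,'front-top',f,'rear-top',r)
d=f-g;print(np.hypot(*d[:2]),np.arctan2(*d[1::-1]))
for e in(-.004,0,.004): print(np.degrees(np.arctan2(-(d[2]+e)+.007,np.hypot(*d[:2]))))
h=np.array([np.cos(-.35),np.sin(-.35),0])
for dg in(0,4,8,12,16):
    t=np.radians(dg);p=g+.12*(np.cos(t)*h-[0,0,np.sin(t)])+.007*(np.sin(t)*h+[0,0,np.cos(t)]);print(dg,((proj('scene',p)-[100,95])*8).round(),((proj('top',p)-[407,203])*8+[400,0]).round())
E
```

```text
g [ 0.37702875 -0.25564595  0.21480076] front-top [ 0.4954 -0.2983  0.1988] rear-top [ 0.4688 -0.2928  0.1964]
0.1258217787223041 -0.34585768449717336
12.11171368606865
10.359527883229985
8.587535993863868
0 [ 97. 242.] [678. 234.]
4 [105. 260.] [664. 237.]
8 [114. 277.] [650. 242.]
12 [125. 292.] [637. 248.]
16 [135. 306.] [622. 256.]
```

```bash
python3 - <<'E'
from h import *
w=np.load('w9.npy')
S=lambda u,v:ray('scene',100+u/8,95+v/8-2.5)
T=lambda u,v:ray('top',407+(u-400)/8,203+v/8)
g=w[:3]+[0,0,.019];d=tri(S(121,307),T(657,220))-g
print('tilt with scene bias removed',np.degrees(np.arctan2(.007-d[2],np.hypot(*d[:2]))))
manip.snapshot('top');s=manip.sense();print(s['t'],s['tcp_pos'],abs(s['qd']).max(),s['finger_gap'])
print(manip.sign_off())
E
```

```text
tilt with scene bias removed 6.7363129934585455
14.725 [ 0.37758596 -0.25626665  0.19553298] 0.004514192030356739 0.17336738238535473
the job is handed in; nothing more can be done
None
```

I drew the scoop out of the farthest holder and dipped its cup into the open pot. I then levelled it by pressing the cup's front edge on clear bench so it pivoted in the grip, and raised it. The job is handed in with the scoop held still; the interface reports no verdict.

- **Dip:** the tip was estimated 20–25 mm below the pot's rim. The picture taken then shows the cup inside the pot, and the force readings showed no contact.
- **Height and stillness:** the clock read 14.7 s of the 43 s allowed. The grip point is about 0.21 m above the bench and the tip about 0.19 m. Joint speeds were below 0.005 rad/s and the fingers were still closed on the handle.
- **Level, the least certain check:** the limit is 15°, and I make the droop about 7–10°.
  - The press geometry gives 7–9°.
  - The two cameras together give 10.4°, or 6.7° with the scene camera's apparent 2.5-pixel offset taken out.
  - The scene picture's row position alone, without that correction, reads about 16°. I put that down to the same offset, which also showed up when I located the pot.
- **Other things:** the pot, jar and stub looked untouched in the last pictures where they were in view. I did not measure how far they had moved. I did not look at the mirror again, but the arm never went near it.

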